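Lock a T-foot sample post into the analyser's stage rail

TASK

Take the T-footed steel post and lower its foot lengthwise into the slot of the aluminium stage rail, at the end of the slot that has the steel pad. Press it gently down on the sprung strip until the foot is below the lips, give it a quarter turn (either way) and let the spring lift it into the notch so that it stands locked across the slot; let go of it. Never force it (the push on it stays well below 25 N), and leave the round-footed post and the other things where they are.

Things in the scene. Friction and masses are not known exactly. Their poses are not given: they have to be found in the camera images.
- post: T-foot post, plain steel, 68 mm tall, 0.12 kg, standing on the table. Origin: centre of its underside, z up. Foot: bar 36 mm long (y), 15 wide (x), 8 high, lowest 3 mm narrowed to 33 x 12. Round neck 12 mm thick up to z 36, then a flat grip blade z 36 to 68, 12 thick (x), 30 long (y), parallel to the foot bar.
- round_post: Bystander: same neck, blade and height, but a round foot 36 mm across, 8 mm high. Origin: centre of its underside. The two posts may have changed places.
- rail: Aluminium rail fixed on the table, 70 mm wide (x), 124 long (y -58 to +66), top at z 34. Origin: on the table under the slot's middle. The slot runs along y, 17 mm wide, y -33 to +33, ends closed; lips 14 mm thick, below them a channel 44 mm wide. The top plate is adjustable: it, lips, notch, pad and strip together sit up to 3.5 mm higher or lower than told here, which no reading shows.
- seat (a point): Middle of the cross notch under the lips, marked at the rail's top (rail x 0, y +14.5, z 34 mm). Notch: 19 mm wide along y, 8 deep. A foot lengthwise against the pad end of the slot is centred for it (y +15; 2 mm off is fine). Let up crosswise here, the post rises 8 mm, to origin height 20 nominally: locked. Elsewhere it stays at 12, not locked.
- bangle: A bystander: a brass ring 60 mm across, 8 mm high, lying on the table between the posts and the rail; leave it. Origin: centre of its underside.
- weight: A bystander: a brass cylinder 32 mm across and 32 mm high; leave it. Origin: centre of its underside.
- strip (a point): Middle of the sprung steel strip in the channel, nominal rest level 22 mm above the table (a fixed mark). The foot lands on it while still between the lips. Pushed down it resists with 4 N at first, 10.5 N after 10 mm, where the foot just clears the lips (post origin nominally at 12 mm), and it bottoms out hard after 11 mm; it rises slowly, damped.
- pad (a point): Top centre of the low steel pad on the rail past the slot's +y end (rail y +53 mm): 56 x 18 mm, 3 mm high, with two screw heads 2 mm high. It marks the end where the notch is.
- driver: Bystander: black-handled screwdriver, 170 mm long, lying beyond the rail. Origin: under its middle.
- cup: Bystander: small white sample cup, 50 mm across, 30 mm high. Origin: centre of its underside.
- loupe: Bystander: black eye loupe, 42 mm across, 34 mm high. Origin: centre of its underside.
- bangle2: Bystander: second brass ring, 66 mm across, 7 mm high, on the rail's right. Origin: centre of its underside.
There are look-alikes about, which are no part of the job. Of the things that look like the post, the smallest one is meant.

How it is judged (in metres and radians):
On the way, in this order (a step that is already met when the one before it is completed fails the run):
1. the foot is down in the slot, lengthwise (z of post in the frame of rail below 0.028 m and x of post in the frame of rail between -0.004 and 0.004 m and y of post in the frame of rail between -0.02 and 0.02 m and angle between the y axis of post and the y axis of rail, either way round below 0.25 rad), for 0.1 s.
2. the foot is pressed below the lips and turned across the slot (z of post in the frame of rail below 0.0162 m and angle between the y axis of post and the x axis of rail, either way round below 0.3 rad and horizontal distance between post and seat below 0.007 m), for 0.05 s.
At the end, for the whole second after the job is handed in: The post stands released and still in the notch: its origin 16.2 to 24.5 mm above the table, within 6 mm of the seat horizontally, its foot across the slot within 0.25 rad, upright within 0.12 rad (z of post in the frame of rail between 0.0162 and 0.0245 m and angle between the y axis of post and the x axis of rail, either way round below 0.25 rad and horizontal distance between post and seat below 0.006 m and angle between post's own z axis and vertical below 0.12 rad and linear speed of post below 0.02 m/s); the robot touches nothing.
It fails at once if the post is forced against the rail or its sprung strip with more than 25 N (contact force between post and rail above 25 N).
It fails at once if the round-footed post or another bystander is moved by more than 20 mm (distance of any of round_post, bangle, weight, driver, cup, loupe, bangle2 from where it was at the start of the episode above 0.02 m).
It also fails if it takes over 51 s, if anything falls off the work surface, if the arm or the gripper's body presses on something with over 40 N, if the wrist force passes 120 N, or if a joint passes its speed limit or range.

ROBOT

A 6-joint arm with a two-finger parallel gripper is mounted at the origin on the work surface. World frame = base frame: x ahead of the robot, y to its left, z up, the work surface at z = 0. Lengths are in m, angles in degrees, forces in N, time in s.
With the tool pointing down it reaches from about 0.25 to 0.725 m from the base axis. Payload 9.7 kg.
Tool frame: the origin (TCP) lies between the finger pads; the fingertips stand 17 mm ahead of it and the grasp point (between the pads) lies 2 mm behind it; z points along the fingers, y is the direction in which the jaws open and shut (so a half turn about z gives the same grasp; the last joint's range is limited). The gripper opens to 85 mm and grips with 20 to 120 N. Pads are 22 mm wide; open, the fingers measure 114 mm over their backs; the gripper's body (76 mm by 85 mm) begins 54 mm behind the grasp point. The pads swing forward as they close: fully open they stand 13 mm farther back than shut.
Start: joints at [68.755, 4.979, 10.078, 95.1, 0, 90], TCP at [0.199, 0.513, 0.248] pointing down, gripper open.
Joint ranges: [-179.16, 179.16], [-48.56, 103.87], [-65.8, 70.77], [-126.05, 130.52], [-82.76, 87.17], [-180, 180]. Speed limits (degrees/s): [127.2, 127.2, 147.25, 180, 180, 180].

INTERFACE

Orientations are given as [roll, pitch, yaw] about the fixed x, y, z axes, in that order (R = Rz(yaw) Ry(pitch) Rx(roll)).
In Python, from workcell import monitor, cams, order gives the robot as it stands. The module is installed in compiled form; this text tells all that it offers.
- The arm moves only by the shell command python3 -m handwheel 'ROWS' [OPENING] [FORCE]. ROWS is JSON, a list of rows, each a list of 6 numbers: the shift along the tool's x, y, z in m, then the turn, a rotation vector about the tool's x, y, z in degrees. In form: [[tx, ty, tz, wx, wy, wz], ...]. A call has exactly 8 rows; each row shifts and turns the commanded pose from where the row before left it, along the tool's axes as they then stand; what a row does not reach is not made up. A row lasts 1/12 s, in which the tool goes at most 41.7 mm and 7.16 degrees, less where a joint would pass 70% of its speed; a pose out of reach is approached as far as the arm can. A call is refused whole if a number of a shift passes 0.0417 or a number of a turn 7.16, either way. A call with a gripper value outside its range is refused whole. OPENING is the opening, from -1 (shut) to 1 (fully open), set as the call begins (- or left out, the last holds). The fingers move at their own pace and stop on an object; FORCE is the grip in N (left out, the last holds). Time passes only in rows, so rows that do not move let the fingers close, or fill a call up. It gives the time, the measured TCP pose, the force and the opening at its end, in the units of the state.
- monitor.get_obs(): the state, without advancing time (a new reading comes with each control period).
- cams.camera(name): name is "scene" or "side" or "wrist"; returns a dict with "img" (384x512x3 uint8, red, green, blue), "depth" (384x512 float32, m along the optical axis (not along the pixel's ray), 0 where there is no reading), "fx", "fy", "cx", "cy" (pixels), "rvec" (rotation vector, rad) and "tvec" (3), from world to camera coordinates, as OpenCV has them; the wrist camera has in their place "tool_from_camera" (4x4, takes a point from camera to tool coordinates, whose origin is the TCP and whose axes are the flange's). Camera axes: x right, y down, z forward; pixel columns grow to the right and rows downward; lengths in m; the calibration is good to about 2 mm. The wrist camera is an equidistant fisheye: a pixel r from the principal point sees the ray r / f radians off the axis. A picture is of the moment at which its call begins: read the wrist's pose just before it.
- order.job_done(): hands the job in, once; it reports no verdict.
The state is a dict: "time": time; "q": joint angles; "qd": joint speeds; "joint_efforts": joint torques, N m; "ee_pos": TCP position; "tcp_rot": TCP orientation; "wrist_force": force on the tool from outside, world axes, zero at the start; "torque": the same for the moment, N m; "opening": finger opening in m.
Only numpy, scipy, OpenCV 4.12 (cv2) and the standard library are available. Lean on these libraries where they do the work, as an engineer would, in place of code of your own. Each camera call takes 0.05 s, during which the arm holds its last target. There are 200 camera calls.

## Working session

There is one attempt and no reset: what is moved stays moved. The work goes in short steps, Python scripts to look and compute and a shell command to move; the robot and the scene stay as the last step left them, time stands still between calls to the robot, and variables do not carry over. Pictures are saved under pics/ and viewed, about 8 in all and at most 12, crops included, and the job is handed in when it is done.

```bash
mkdir -p pics; cat > h.py <<'E'
import numpy as np, cv2
from workcell import monitor, cams, order
def grab(n):
    c=cams.camera(n); np.savez(f'{n}.npz',**c); return c
def load(n): return dict(np.load(f'{n}.npz'))
def cloud(c):
    R=cv2.Rodrigues(c['rvec'])[0]; t=np.ravel(c['tvec']); d=c['depth']
    v,u=np.indices(d.shape); P=np.stack([(u-c['cx'])/c['fx']*d,(v-c['cy'])/c['fy']*d,d],-1)
    W=(P-t)@R; W[d==0]=np.nan; return W
def save(img,name): cv2.imwrite(f'pics/{name}.png',img[:,:,::-1])
E
python3 - <<'E'
from h import *
o=monitor.get_obs(); print({k:np.round(v,3) for k,v in o.items()})
a=grab('scene'); b=grab('side')
save(cv2.resize(a['img'],(800,600)),'scene'); save(cv2.resize(b['img'],(800,600)),'side')
E
```

```text
{'time': np.float64(0.0), 'q': array([ 6.8756e+01,  5.0120e+00,  1.0032e+01,  9.5098e+01, -1.0000e-03,
        9.0000e+01]), 'qd': array([-0.093,  0.003, -0.122, -0.012, -0.173,  0.088]), 'joint_efforts': array([-1.0000e-03, -5.2039e+01,  4.6481e+01,  1.6000e-02, -0.0000e+00,
       -0.0000e+00]), 'ee_pos': array([0.199, 0.512, 0.248]), 'tcp_rot': array([-1.79923e+02,  1.00000e-03,  1.58756e+02]), 'wrist_force': array([ 0.986,  0.478, -0.686]), 'torque': array([ 0.007, -0.006, -0.021]), 'opening': np.float64(0.085)}
```

View pics/scene.png

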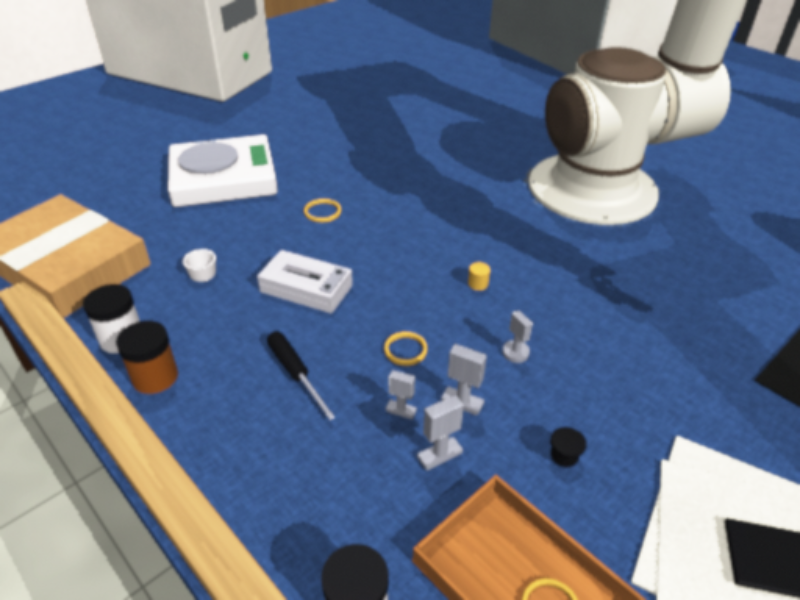

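View pics/side.png

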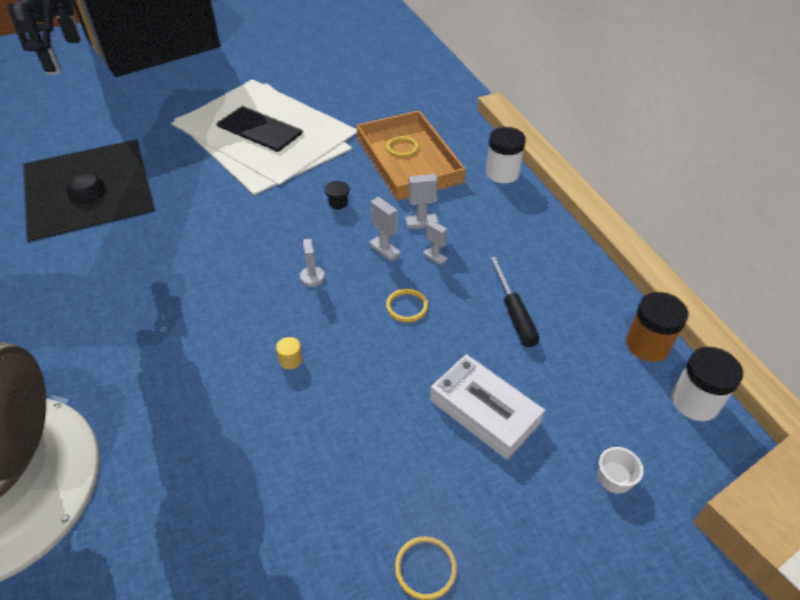

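Three T-footed posts are visible in the scene view (800x600): (401,393), (465,378) and (442,432). The round-footed one is at (517,335). The post at (401,393), side view (436,241), looks smallest. Next I measure the heights and enlarge it. The rail is at (305,280), with its pad at the (335,275) end.

```bash
python3 - <<'E'
from h import *
s=load('scene'); b=load('side')
for n,c,cs in (('scene',s,[(401,393),(465,378),(442,432),(517,335),(305,280)]),('side',b,[(436,241),(384,228),(422,202),(311,262),(487,405)])):
    W=cloud(c)
    print(n,'cam',np.round(-cv2.Rodrigues(c['rvec'])[0].T@np.ravel(c['tvec']),2), c['fx'])
    for u,v in cs:
        u=int(u*.64);v=int(v*.64);r=45 if (u,v) in((195,179),(311,259)) else 20
        P=W[max(v-r,0):v+r,max(u-r,0):u+r].reshape(-1,3);P=P[np.isfinite(P[:,0])]
        p0=W[v,u]; P=P[np.linalg.norm(P[:,:2]-p0[:2],axis=1)<(.1 if r==45 else .03)]
        Q=P[P[:,2]>.012]
        print((u,v),np.round(p0,3),'zmax',np.round(np.percentile(Q[:,2],[50,90,98]),4),'mean',np.round(Q.mean(0),4))
        if r==20:
            T=Q[Q[:,2]>np.percentile(Q[:,2],98)-.008]; m=T[:,:2].mean(0);w,e=np.linalg.eigh(np.cov(T[:,:2].T)); print('  top',np.round(m,4),'axis deg',np.degrees(np.arctan2(e[1,1],e[0,1])).round(1),'std',np.sqrt(w).round(4),'n',len(T))
a=cv2.resize(s['img'][215:305,235:345],(550,450),interpolation=3)
d=cv2.resize(b['img'][225:295,270:352],(527,450),interpolation=3)
e=cv2.resize(b['img'][105:190,180:310],(600,392),interpolation=3)
save(a,'crop_post')
save(d,'crop_rail')
E
```

```text
scene cam [1.01 0.53 0.66] 418.98286196983656
(256, 251) [0.643 0.15  0.046] zmax [0.0543 0.0674 0.0686] mean [0.6401 0.1489 0.0513]
  top [0.6385 0.1476] axis deg 119.5 std [0.0039 0.0089] n 109
(297, 241) [0.576 0.194 0.06 ] zmax [0.075  0.0945 0.0955] mean [0.5748 0.1938 0.0704]
  top [0.5723 0.1919] axis deg 111.5 std [0.0052 0.0123] n 193
(282, 276) [0.659 0.234 0.064] zmax [0.0767 0.0945 0.0959] mean [0.6546 0.231  0.0709]
  top [0.653  0.2287] axis deg 162.7 std [0.005  0.0121] n 222
(330, 214) [0.451 0.176 0.037] zmax [0.0535 0.0672 0.0682] mean [0.4515 0.1809 0.0503]
  top [0.4494 0.1794] axis deg 79.7 std [0.004  0.0093] n 84
(195, 179) [ 0.59  -0.117  0.031] zmax [0.0301 0.0327 0.0351] mean [ 0.5849 -0.1236  0.0277]
side cam [ 0.31 -0.5   0.71] 415.10362496463284
(279, 154) [0.633 0.139 0.045] zmax [0.0545 0.0676 0.0687] mean [0.6333 0.1441 0.0505]
  top [0.6344 0.1456] axis deg 117.4 std [0.0042 0.0092] n 73
(245, 145) [0.563 0.181 0.063] zmax [0.0724 0.095  0.0964] mean [0.5659 0.1858 0.0666]
  top [0.5674 0.1888] axis deg 115.1 std [0.005  0.0124] n 117
(270, 129) [0.646 0.223 0.053] zmax [0.0708 0.0946 0.0961] mean [0.6448 0.2241 0.066 ]
  top [0.6466 0.2265] axis deg 166.7 std [0.0057 0.0125] n 110
(199, 167) [0.445 0.165 0.05 ] zmax [0.0591 0.0686 0.0696] mean [0.444  0.1732 0.0525]
  top [0.4449 0.1775] axis deg 79.3 std [0.0034 0.0093] n 57
(311, 259) [ 0.573 -0.138  0.031] zmax [0.0307 0.0332 0.0353] mean [ 0.5756 -0.1341  0.0288]
```

View pics/crop_post.png

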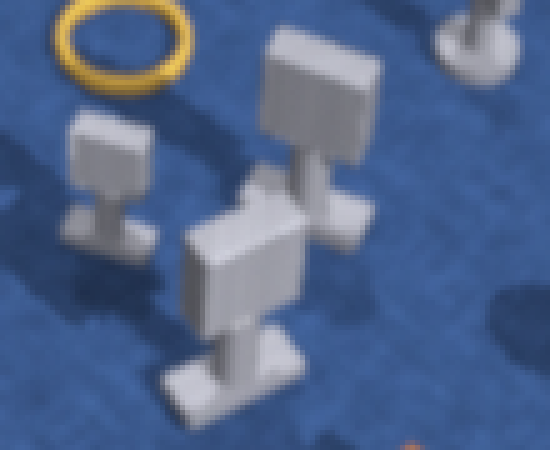

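Confirmed: the post at crop (110,155) has a bar foot and a top at 68 mm. The other two T posts are 95 mm tall, and the fourth is round-footed. Next I need the rail pose.

```bash
python3 - <<'E'
from h import *
for n,ctr in (('scene',(.585,-.124)),('side',(.576,-.134))):
    c=load(n);W=cloud(c);g=c['img'].max(2)
    D=np.linalg.norm(W[...,:2]-np.array((.58,-.129)),axis=2)
    m=(D<.1)&(W[...,2]>.024)
    P=W[m]; top=P[:,2]
    r=cv2.minAreaRect((P[:,:2]*1000).astype(np.float32)); print(n,'rect',r, 'z hist',np.histogram(top,bins=np.arange(.024,.042,.002)))
    pad=m&(W[...,2]>np.median(top)+.0018); Q=W[pad]; print('pad',np.round(np.median(Q,0),4),len(Q))
    # slot: ray intersect with plane z=.034, dark pixels inside
    R=cv2.Rodrigues(c['rvec'])[0];t=np.ravel(c['tvec']);C=-R.T@t
    v,u=np.indices(g.shape);d=np.stack([(u-c['cx'])/c['fx'],(v-c['cy'])/c['fy'],np.ones(g.shape)],-1)@R
    zt=np.median(top);X=C+d*((zt-C[2])/d[...,2])[...,None]
    rr=((r[0][0]/1000,r[0][1]/1000))
    sl=(np.linalg.norm(X[...,:2]-rr,axis=2)<.05)
    print('gray pct',np.percentile(g[sl],[5,20,50,90]))
    np.save(n+'_X.npy',X)
    # rectified top view: 1mm/px*4
    A=np.zeros((480,640,2),np.float32); xs=np.arange(640)/4000+.50; ys=-.19+np.arange(480)/4000
    wx,wy=np.meshgrid(xs,ys); Pw=np.stack([wx,wy,np.full_like(wx,zt)],-1)@R.T+t
    I=cv2.remap(c['img'],(Pw[...,0]/Pw[...,2]*c['fx']+c['cx']).astype(np.float32),(Pw[...,1]/Pw[...,2]*c['fy']+c['cy']).astype(np.float32),1)
    cv2.imwrite(f'rect_{n}.png',I[:,:,::-1])
a=cv2.imread('rect_scene.png');b=cv2.imread('rect_side.png')
out=np.vstack([a,b]); 
cv2.imwrite('pics/rect.png',cv2.resize(np.hstack([a,b]),(800,300)))
E
```

```text
scene rect ((580.4539794921875, -130.3670654296875), (74.0638427734375, 125.58052062988281), 24.534929275512695) z hist (array([ 53,  59, 227, 470, 144,  54,  10,   0]), array([0.024, 0.026, 0.028, 0.03 , 0.032, 0.034, 0.036, 0.038, 0.04 ]))
pad [ 0.5676 -0.0895  0.0336] 161
gray pct [144. 178. 229. 240.]
side rect ((578.484130859375, -128.7166748046875), (72.92021179199219, 124.7154312133789), 24.097820281982422) z hist (array([ 54,  69, 301, 965, 367, 113,  24,   3]), array([0.024, 0.026, 0.028, 0.03 , 0.032, 0.034, 0.036, 0.038, 0.04 ]))
pad [ 0.5624 -0.0903  0.034 ] 283
gray pct [ 94.25 148.   221.   226.  ]
```

View pics/rect.png

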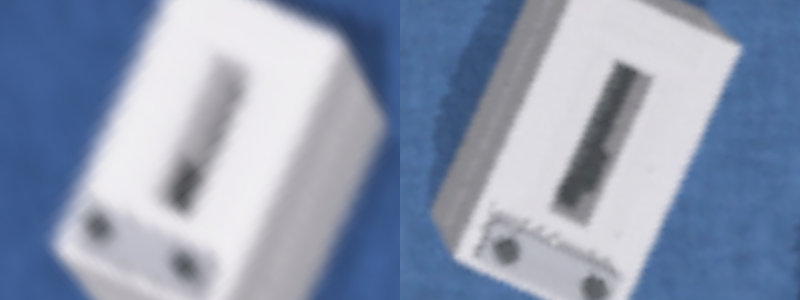

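The two views agree. The rail yaw is about 24.3°, with +y (pad end) towards world 114.3°. The rail origin is near (0.581,-0.133). The pad and screws sit at rect (130,245) in the left half and (545,265) in the right half. I'll hover over the rail and refine with the wrist camera.

```bash
python3 -m handwheel '[[-0.0241,-0.0189,0,0,0,0],[-0.0241,-0.0189,0,0,0,0],[-0.0241,-0.0189,0,0,0,0],[-0.0241,-0.0189,0,0,0,0],[-0.0241,-0.0189,0,0,0,0],[-0.0241,-0.0189,0,0,0,0],[-0.0241,-0.0189,0,0,0,0],[-0.0241,-0.0189,0,0,0,0]]'
python3 -m handwheel '[[-0.0241,-0.0189,0,0,0,0],[-0.0241,-0.0189,0,0,0,0],[-0.0241,-0.0189,0,0,0,0],[-0.0241,-0.0189,0,0,0,0],[-0.0241,-0.0189,0,0,0,0],[-0.0241,-0.0189,0,0,0,0],[-0.0241,-0.0189,0,0,0,0],[-0.0241,-0.0189,0,0,0,0]]'
python3 -m handwheel '[[-0.0241,-0.0189,0,0,0,0],[-0.0241,-0.0189,0,0,0,0],[-0.0241,-0.0189,0,0,0,0],[-0.0241,-0.0189,0,0,0,0],[-0.0241,-0.0189,0,0,0,0],[-0.0241,-0.0189,0,0,0,0],[-0.0241,-0.0189,0,0,0,0],[-0.0241,-0.0189,0,0,0,0]]'
python3 -m handwheel '[[0,0,0,0,0,5.5],[0,0,0,0,0,5.5],[0,0,0,0,0,5.5],[0,0,0,0,0,5.5],[0,0,0,0,0,5.5],[0,0,0,0,0,5.5],[0,0,0,0,0,5.5],[0,0,0,0,0,5.5]]'
cat >> h.py <<'E'
from scipy.spatial.transform import Rotation as Ro
def wgrab(name):
    o=monitor.get_obs(); c=cams.camera('wrist')
    T=np.eye(4);T[:3,:3]=Ro.from_euler('xyz',o['tcp_rot'],degrees=True).as_matrix();T[:3,3]=o['ee_pos']
    c['M']=T@c['tool_from_camera']; np.savez(name+'.npz',**c); return o,c
def wmap(c,x0,y0,z,w=640,h=480,s=4):  # rectified plane image, s px/mm; row->y, col->x
    xs=x0+np.arange(w)/s/1000; ys=y0+np.arange(h)/s/1000
    X,Y=np.meshgrid(xs,ys); Mi=np.linalg.inv(c['M'])
    P=np.stack([X,Y,np.full_like(X,z)],-1)@Mi[:3,:3].T+Mi[:3,3]
    rr=np.hypot(P[...,0],P[...,1]); th=np.arctan2(rr,P[...,2]); k=th/np.maximum(rr,1e-9)
    return cv2.remap(c['img'],(c['cx']+c['fx']*k*P[...,0]).astype(np.float32),(c['cy']+c['fy']*k*P[...,1]).astype(np.float32),1)
E
python3 - <<'E'
from h import *
o,c=wgrab('w1'); print(o['time'],o['ee_pos'],o['tcp_rot'],o['q'].round(1),np.round(c['tool_from_camera'],3),c['fx'])
I=wmap(c,.50,-.19,.033); save(np.hstack([cv2.resize(c['img'],(400,300)),cv2.resize(I,(400,300))]),'w1')
E
```

```text
time: 0.77
ee_pos: [0.3245, 0.3004, 0.248]
tcp_rot: [-180.0, -0.0, 158.8]
wrist_force: [1.0, 0.2, -0.3]
opening: 0.0852
time: 1.43
ee_pos: [0.4495, 0.0895, 0.2481]
tcp_rot: [-180.0, -0.0, 158.7]
wrist_force: [0.2, 0.6, -0.2]
opening: 0.0859
time: 2.1
ee_pos: [0.5744, -0.1212, 0.2478]
tcp_rot: [-180.0, -0.0, 158.7]
wrist_force: [0.4, 0.0, 0.4]
opening: 0.0856
time: 2.77
ee_pos: [0.5739, -0.1197, 0.2478]
tcp_rot: [-180.0, -0.0, 114.5]
wrist_force: [0.8, 0.5, 0.0]
opening: 0.0855
2.7667 [ 0.57391412 -0.1197441   0.24780635] [-1.79959581e+02 -2.86708975e-02  1.14481076e+02] [-11.8  10.1  15.7  95.6  -0.   53.7] [[-0.    -0.962 -0.272  0.069]
 [ 1.    -0.    -0.     0.001]
 [ 0.    -0.272  0.962 -0.124]
 [ 0.     0.     0.     1.   ]] 297.3186396354542
```

View pics/w1.png

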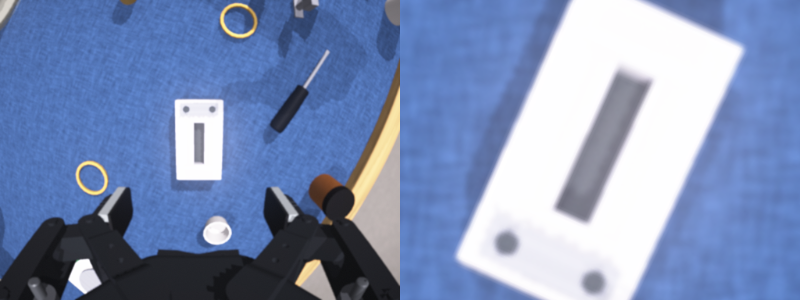

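The wrist view shows the rail well: pad and screws at rect (507,243) and (592,282), slot running from (632,72) to (575,215). Next I measure the slot by thresholding.

```bash
python3 - <<'E'
from h import *
c=dict(np.load('w1.npz'))
for z in (.031,.034):
    I=wmap(c,.50,-.19,z); g=cv2.cvtColor(I,cv2.COLOR_RGB2GRAY)
    f=lambda p:(np.array(p)/4000+[.5,-.19]).round(4)
    m=(g<185).astype(np.uint8); n,L,S,C=cv2.connectedComponentsWithStats(m)
    for i in range(1,n):
        if 500<S[i,4]<30000 and np.linalg.norm(f(C[i])-[.575,-.125])<.06:
            r=cv2.minAreaRect(np.argwhere(L==i)[:,::-1].astype(np.float32)); print(z,'dark',S[i,4],f(r[0]),np.array(r[1])/4,r[2])
    m=(g>185).astype(np.uint8); n,L,S,C=cv2.connectedComponentsWithStats(m); i=L[240,100+200] if 0 else 1+np.argmax(S[1:,4])
    p=np.argwhere(L==i)[:,::-1].astype(np.float32); r=cv2.minAreaRect(p); print('top',f(r[0]),np.array(r[1])/4,r[2])
E
```

```text
0.031 dark 14395 [ 0.5814 -0.1323] [14.94275284 62.74441147] 24.623563766479492
0.031 dark 1086 [ 0.5425 -0.0932] [9. 9.] 90.0
0.031 dark 1064 [ 0.5775 -0.0771] [8.75 9.  ] 90.0
top [ 0.5801 -0.1292] [ 72.35484314 126.79086304] 24.29096221923828
0.034 dark 14153 [ 0.5811 -0.1316] [14.83214092 62.19786835] 24.691556930541992
0.034 dark 1065 [ 0.5426 -0.0928] [9.   8.75] 90.0
0.034 dark 1043 [ 0.5772 -0.0769] [9.   8.75] 0.0
top [ 0.5797 -0.1285] [ 71.71299744 125.68330383] 24.299896240234375
```

```bash
python3 -m handwheel '[[0.0270,0.0209,0,0,0,0],[0.0270,0.0209,0,0,0,0],[0.0270,0.0209,0,0,0,0],[0.0270,0.0209,0,0,0,0],[0.0270,0.0209,0,0,0,0],[0.0270,0.0209,0,0,0,0],[0.0270,0.0209,0,0,0,0],[0.0270,0.0209,0,0,0,0]]'
python3 -m handwheel '[[0,0,0.01,0,0,-1.9],[0,0,0.01,0,0,-1.9],[0,0,0.01,0,0,0],[0,0,0.01,0,0,0],[0,0,0.01,0,0,0],[0,0,0.01,0,0,0],[0,0,0,0,0,0],[0,0,0,0,0,0]]'
python3 - <<'E'
from h import *
o,c=wgrab('w2'); print(o['time'],o['ee_pos'],o['tcp_rot'],o['q'].round(1))
I=wmap(c,.5965,.1065,.068,w=400,h=400,s=5); save(np.hstack([cv2.resize(c['img'],(400,300)),cv2.resize(I,(300,300))]),'w2')
# depth points on top of the post
d=c['depth'];v,u=np.indices(d.shape);du=(u-c['cx']);dv=(v-c['cy']);r=np.hypot(du,dv)
th=r/c['fx'];k=np.tan(th)/np.maximum(r,1e-9)
P=np.stack([du*k*d,dv*k*d,d],-1)@c['M'][:3,:3].T+c['M'][:3,3]
m=(d>0)&(th<1.2)&(np.linalg.norm(P[...,:2]-[.6365,.1465],axis=2)<.035)&(P[...,2]>.025)&(P[...,2]<.09)
Q=P[m]
zt=np.percentile(Q[:,2],98);T=Q[Q[:,2]>zt-.006]
rc=cv2.minAreaRect((T[:,:2]*1000).astype(np.float32));print('ztop',zt,len(T),'mean',T.mean(0),rc)
E
```

```text
time: 3.48
ee_pos: [0.6354, 0.1481, 0.248]
tcp_rot: [-180.0, -0.0, 114.9]
wrist_force: [-0.0, -0.3, -0.7]
opening: 0.0853
time: 4.15
ee_pos: [0.6351, 0.146, 0.1877]
tcp_rot: [-179.9, -0.0, 118.5]
wrist_force: [-0.4, -0.8, 0.8]
opening: 0.0853
4.15 [0.6350957  0.14595894 0.18771806] [-1.79939711e+02 -1.56124604e-02  1.18516973e+02] [12.9 18.6 19.2 90.7 -0.  74.4]
ztop 0.06797794954272783 485 mean [0.63702611 0.14827668 0.06659015] ((637.2888793945312, 147.64871215820312), (12.026966094970703, 30.179458618164062), 27.495548248291016)
```

View pics/w2.png

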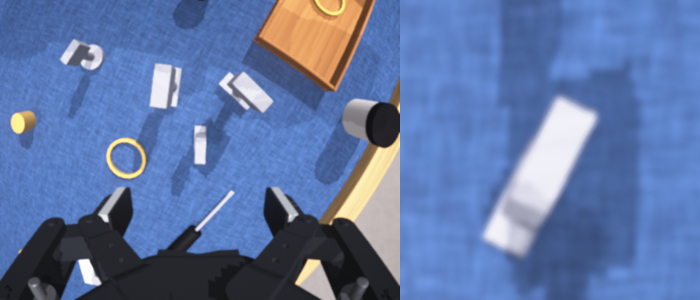

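The post top fits a 12.0 x 30.2 mm rectangle at z 68 mm, centred at (0.6373, 0.1476) with its axis at 117.5°. That matches the description, so I descend and grip.

```bash
python3 -m handwheel '[[0.0004,0.0027,0.025,0,0,1],[0,0,0.025,0,0,0],[0,0,0.025,0,0,0],[0,0,0.02,0,0,0],[0,0,0.015,0,0,0],[0,0,0.01,0,0,0],[0,0,0.01,0,0,0],[0,0,0.0045,0,0,0]]'
python3 -m handwheel '[[0,0,0,0,0,0],[0,0,0,0,0,0],[0,0,0,0,0,0],[0,0,0,0,0,0],[0,0,0,0,0,0],[0,0,0,0,0,0],[0,0,0,0,0,0],[0,0,0,0,0,0]]' -1 40
python3 -m handwheel '[[0,0,0,0,0,0],[0,0,0,0,0,0],[0,0,0,0,0,0],[0,0,0,0,0,0],[0,0,-0.01,0,0,0],[0,0,-0.015,0,0,0],[0,0,-0.02,0,0,0],[0,0,-0.025,0,0,0]]'
python3 -c "
from h import *
print(monitor.get_obs())"
```

```text
time: 4.87
ee_pos: [0.6376, 0.148, 0.0532]
tcp_rot: [-180.0, -0.0, 117.5]
wrist_force: [-0.1, 0.4, 0.0]
opening: 0.0857
time: 5.53
ee_pos: [0.6378, 0.1481, 0.0543]
tcp_rot: [180.0, 0.0, 117.6]
wrist_force: [-0.3, 0.3, 3.0]
opening: 0.0116
time: 6.2
ee_pos: [0.6364, 0.1477, 0.1229]
tcp_rot: [-179.8, -0.1, 117.6]
wrist_force: [-0.5, -0.6, -1.8]
opening: 0.0115
{'time': 6.2, 'q': array([ 1.30713131e+01,  1.88051589e+01,  1.23436865e+01,  8.37656878e+01,
       -5.63155657e-03,  7.55196990e+01]), 'qd': array([ 1.53284630e-02, -3.03219385e+00,  3.12814984e+01,  3.32519019e+01,
        6.54288369e-02, -2.86681649e-02]), 'joint_efforts': array([ 2.99456937e-03, -6.85979533e+01,  4.43441033e+01, -1.54380675e+00,
       -1.13495826e-03, -2.13646598e-05]), 'ee_pos': array([0.63642912, 0.14773879, 0.12286589]), 'tcp_rot': array([-1.79778648e+02, -5.13479881e-02,  1.17551526e+02]), 'wrist_force': array([-0.51327945, -0.59352713, -1.82815057]), 'torque': array([-0.05013834, -0.01512125,  0.03098255]), 'opening': 0.011472758049838643}
```

```bash
python3 -m handwheel '[[0,0,0,0,0,3.05],[-0.0200,-0.0155,0,0,0,0],[-0.0320,-0.0246,0,0,0,0],[-0.0320,-0.0246,0,0,0,0],[-0.0320,-0.0246,0,0,0,0],[-0.0320,-0.0246,0,0,0,0],[-0.0320,-0.0246,0,0,0,0],[-0.0320,-0.0246,0,0,0,0]]'
python3 -m handwheel '[[-0.0056,-0.0044,0,0,0,0],[0,0,0,0,0,0],[0,0,0,0,0,0],[0,0,0,0,0,0],[0,0,0,0,0,0],[0,0,0,0,0,0],[0,0,0,0,0,0],[0,0,0,0,0,0]]'
python3 - <<'E'
from h import *
o,c=wgrab('w3'); print(o['time'],o['ee_pos'],o['tcp_rot'],o['wrist_force'])
b=grab('side'); a=grab('scene')
for n,cc in (('side',b),('scene',a)):
    W=cloud(cc); m=(np.linalg.norm(W[...,:2]-o['ee_pos'][:2],axis=2)<.03)&(W[...,2]>.03)&(W[...,2]<.1)
    v,u=np.where(m);print(n,v.mean(),u.mean())
save(np.hstack([cv2.resize(c['img'][60:330,120:400],(400,386)),cv2.resize(b['img'][190:290,255:355],(386,386),interpolation=3)]),'w3')
E
```

```text
time: 6.87
ee_pos: [0.5759, -0.1142, 0.1239]
tcp_rot: [-180.0, -0.0, 114.5]
wrist_force: [0.3, 0.3, -1.6]
opening: 0.0115
time: 7.53
ee_pos: [0.5756, -0.1187, 0.1237]
tcp_rot: [-180.0, -0.0, 114.6]
wrist_force: [-0.6, -0.0, -1.1]
opening: 0.0113
7.5333 [ 0.57558461 -0.11872365  0.12374577] [-1.79994011e+02 -2.49393532e-03  1.14566248e+02] [-0.62534374 -0.03746184 -1.09106341]
side 246.96842105263158 307.0042105263158
scene 169.62876254180603 198.83946488294313
```

View pics/w3.png

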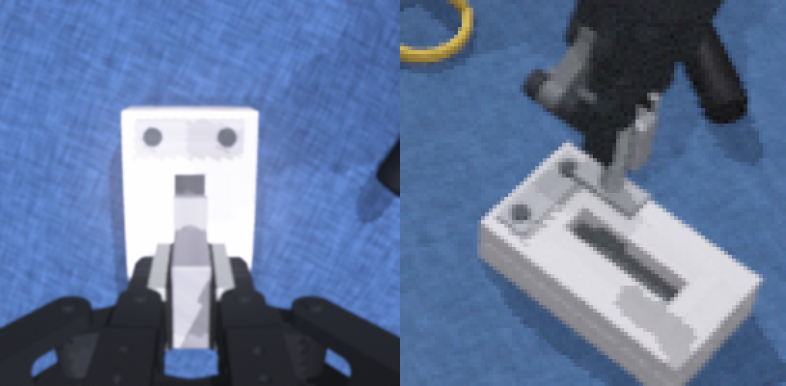

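The foot (cols 174–207 in the left crop) is centred on the slot (cols 176–204), with its far end just short of the pad-side end of the slot. Now descending.

```bash
python3 -m handwheel '[[-0.0007,-0.0004,0.006,0,0,0],[0,0,0.008,0,0,0],[0,0,0.007,0,0,0],[0,0,0.005,0,0,0],[0,0,0.003,0,0,0],[0,0,0.002,0,0,0],[0,0,0,0,0,0],[0,0,0,0,0,0]]'
python3 -m handwheel '[[0,0,0.0012,0,0,0],[0,0,0.0012,0,0,0],[0,0,0.0012,0,0,0],[0,0,0.0012,0,0,0],[0,0,0.0012,0,0,0],[0,0,0,0,0,0],[0,0,0,0,0,0],[0,0,0,0,0,0]]'
```

```text
time: 8.35
ee_pos: [0.5754, -0.1202, 0.0929]
tcp_rot: [180.0, 0.0, 114.5]
wrist_force: [0.1, -0.2, -1.8]
opening: 0.0112
time: 9.02
ee_pos: [0.5754, -0.1202, 0.0868]
tcp_rot: [-180.0, 0.0, 114.5]
wrist_force: [0.3, 0.6, -1.1]
opening: 0.0115
```

```bash
for i in 1; do python3 -m handwheel '[[0,0,0.0008,0,0,0],[0,0,0.0008,0,0,0],[0,0,0.0008,0,0,0],[0,0,0.0008,0,0,0],[0,0,0.0008,0,0,0],[0,0,0,0,0,0],[0,0,0,0,0,0],[0,0,0,0,0,0]]'; done
```

```text
time: 9.68
ee_pos: [0.5754, -0.1202, 0.0828]
tcp_rot: [180.0, 0.0, 114.5]
wrist_force: [-0.3, 0.6, -1.3]
opening: 0.0117
```

```bash
python3 -m handwheel '[[0,0,0.0006,0,0,0],[0,0,0.0006,0,0,0],[0,0,0.0006,0,0,0],[0,0,0.0006,0,0,0],[0,0,0.0006,0,0,0],[0,0,0,0,0,0],[0,0,0,0,0,0],[0,0,0,0,0,0]]'
```

```text
time: 10.35
ee_pos: [0.5754, -0.1202, 0.0798]
tcp_rot: [-180.0, 0.0, 114.5]
wrist_force: [0.3, -0.6, -0.6]
opening: 0.0118
```

The foot is in the slot with no contact force. Continuing down to find the strip.

```bash
python3 -m handwheel '[[0,0,0.0005,0,0,0],[0,0,0.0005,0,0,0],[0,0,0.0005,0,0,0],[0,0,0.0005,0,0,0],[0,0,0.0005,0,0,0],[0,0,0,0,0,0],[0,0,0,0,0,0],[0,0,0,0,0,0]]'
```

```text
time: 11.02
ee_pos: [0.5754, -0.1202, 0.0773]
tcp_rot: [180.0, 0.0, 114.5]
wrist_force: [-0.1, 0.1, 0.1]
opening: 0.0117
```

```bash
python3 -m handwheel '[[0,0,0.0004,0,0,0],[0,0,0.0004,0,0,0],[0,0,0.0004,0,0,0],[0,0,0.0004,0,0,0],[0,0,0.0004,0,0,0],[0,0,0,0,0,0],[0,0,0,0,0,0],[0,0,0,0,0,0]]'
```

```text
time: 11.68
ee_pos: [0.5754, -0.1202, 0.0753]
tcp_rot: [180.0, 0.0, 114.5]
wrist_force: [0.4, -0.8, -0.9]
opening: 0.0116
```

```bash
python3 -m handwheel '[[0,0,0.0004,0,0,0],[0,0,0.0004,0,0,0],[0,0,0.0004,0,0,0],[0,0,0.0004,0,0,0],[0,0,0.0004,0,0,0],[0,0,0,0,0,0],[0,0,0,0,0,0],[0,0,0,0,0,0]]'
```

```text
time: 12.35
ee_pos: [0.5754, -0.1202, 0.0735]
tcp_rot: [180.0, 0.0, 114.5]
wrist_force: [-1.8, 0.4, 2.5]
opening: 0.0115
```

First contact: about 3.5 N above the carried weight at TCP z ≈ 0.0735, so the plate sits about 2 mm low. Pressing to about 8 mm, then finer.

```bash
python3 -m handwheel '[[0,0,0.0008,0,0,0],[0,0,0.0008,0,0,0],[0,0,0.0008,0,0,0],[0,0,0.0008,0,0,0],[0,0,0.0008,0,0,0],[0,0,0,0,0,0],[0,0,0,0,0,0],[0,0,0,0,0,0]]'
python3 -m handwheel '[[0,0,0.0007,0,0,0],[0,0,0.0007,0,0,0],[0,0,0.0007,0,0,0],[0,0,0.0007,0,0,0],[0,0,0.0007,0,0,0],[0,0,0,0,0,0],[0,0,0,0,0,0],[0,0,0,0,0,0]]'
```

```text
time: 13.02
ee_pos: [0.5754, -0.1202, 0.0694]
tcp_rot: [180.0, 0.0, 114.5]
wrist_force: [-2.0, -0.3, 5.0]
opening: 0.0115
time: 13.68
ee_pos: [0.5754, -0.1202, 0.0662]
tcp_rot: [180.0, 0.0, 114.5]
wrist_force: [-3.4, 1.2, 6.9]
opening: 0.0115
```

```bash
cat > f.py <<'E'
from h import *
A=[]
for i in range(8):
    cams.camera('side'); o=monitor.get_obs(); A.append(np.r_[o['wrist_force'],o['ee_pos'][2]*1000])
A=np.array(A); print(o['time'],A.mean(0).round(2),A.std(0).round(2),o['torque'].round(3))
E
python3 f.py
python3 -m handwheel '[[0,0,0.0005,0,0,0],[0,0,0.0005,0,0,0],[0,0,0.0005,0,0,0],[0,0,0,0,0,0],[0,0,0,0,0,0],[0,0,0,0,0,0],[0,0,0,0,0,0],[0,0,0,0,0,0]]'; python3 f.py
```

```text
14.0833 [-3.13  0.93  7.21 66.23] [0.27 0.5  0.67 0.01] [ 0.135  0.748 -0.045]
time: 14.75
ee_pos: [0.5754, -0.1202, 0.0649]
tcp_rot: [180.0, 0.0, 114.5]
wrist_force: [-2.8, 0.7, 8.4]
opening: 0.0114
15.15 [-3.56  1.19  8.26 64.85] [0.49 0.53 0.43 0.01] [0.203 0.796 0.022]
```

```bash
python3 -m handwheel '[[0,0,0.0004,0,0,0],[0,0,0.0004,0,0,0],[0,0,0.0004,0,0,0],[0,0,0.0004,0,0,0],[0,0,0,0,0,0],[0,0,0,0,0,0],[0,0,0,0,0,0],[0,0,0,0,0,0]]'; python3 f.py
```

```text
time: 15.82
ee_pos: [0.5754, -0.1202, 0.0634]
tcp_rot: [180.0, 0.0, 114.5]
wrist_force: [-4.4, 1.0, 8.3]
opening: 0.0113
16.2167 [-3.54  1.16  8.96 63.39] [0.39 0.23 0.36 0.01] [0.18  0.915 0.003]
```

```bash
python3 -m handwheel '[[0,0,0.0003,0,0,0],[0,0,0.0003,0,0,0],[0,0,0.0003,0,0,0],[0,0,0,0,0,0],[0,0,0,0,0,0],[0,0,0,0,0,0],[0,0,0,0,0,0],[0,0,0,0,0,0]]'; python3 f.py
```

```text
time: 16.88
ee_pos: [0.5754, -0.1202, 0.0627]
tcp_rot: [180.0, 0.0, 114.5]
wrist_force: [-4.5, 1.4, 10.6]
opening: 0.0115
17.2833 [-4.46  1.1  10.47 62.67] [0.51 0.48 0.38 0.01] [ 0.218  1.002 -0.057]
```

The force slope stiffens here, so it is at or near the bottom of travel. Back off 0.4 mm, shift 0.8 mm towards the pad end, and start the turn.

```bash
python3 -m handwheel '[[0.0004,0,-0.0002,0,0,0],[0.0004,0,-0.0002,0,0,0],[0,0,0,0,0,-3],[0,0,0,0,0,-4],[0,0,0,0,0,-5],[0,0,0,0,0,0],[0,0,0,0,0,0],[0,0,0,0,0,0]]'; python3 f.py
```

```text
time: 17.95
ee_pos: [0.576, -0.1198, 0.0633]
tcp_rot: [179.9, 0.1, 126.5]
wrist_force: [-1.1, -1.2, 9.2]
opening: 0.0113
18.35 [-0.58 -0.47  9.07 63.33] [0.53 0.25 0.74 0.01] [-0.086  0.154  0.076]
```

Yaw torque is low (0.08 Nm) and the side force has vanished, so the foot turns freely. Continue.

```bash
python3 -m handwheel '[[0,0,0,0,0,-5],[0,0,0,0,0,-5],[0,0,0,0,0,-5],[0,0,0,0,0,-5],[0,0,0,0,0,-5],[0,0,0,0,0,-5],[0,0,0,0,0,0],[0,0,0,0,0,0]]'; python3 f.py
```

```text
time: 19.02
ee_pos: [0.5761, -0.1197, 0.0634]
tcp_rot: [180.0, 0.2, 156.5]
wrist_force: [-0.7, -0.2, 9.7]
opening: 0.0112
19.4167 [ 0.   -0.26  9.33 63.39] [0.53 0.62 0.52 0.02] [-0.004  0.012  0.084]
```

Free turning. 42° done, 48° to go (yaw target 204.5).

```bash
python3 -m handwheel '[[0,0,0,0,0,-6],[0,0,0,0,0,-6],[0,0,0,0,0,-6],[0,0,0,0,0,-6],[0,0,0,0,0,-6],[0,0,0,0,0,-6],[0,0,0,0,0,-6],[0,0,0,0,0,-6]]'; python3 f.py
python3 - <<'E'
from h import *
b=grab('side'); a=grab('scene'); o=monitor.get_obs(); print(o['ee_pos'],o['tcp_rot'])
save(np.hstack([cv2.resize(b['img'][190:290,255:355],(400,400),interpolation=3),cv2.resize(a['img'][125:215,150:240],(400,400),interpolation=3)]),'turned')
E
```

```text
time: 20.08
ee_pos: [0.5761, -0.1198, 0.0634]
tcp_rot: [-179.9, 0.1, -155.2]
wrist_force: [-0.4, -0.3, 8.6]
opening: 0.0111
20.4833 [2.800e-01 2.000e-02 8.910e+00 6.338e+01] [0.54 0.4  0.52 0.02] [-0.049  0.013  0.038]
[ 0.57609215 -0.11971147  0.06337359] [-1.79898407e+02  1.33969220e-01 -1.55487103e+02]
```

View pics/turned.png

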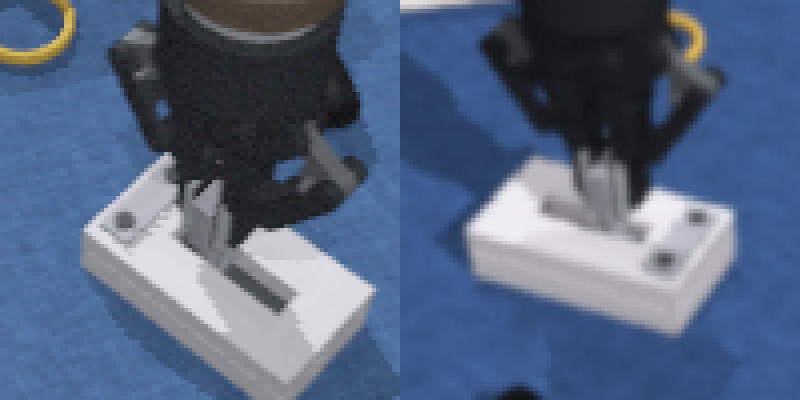

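The blade now stands across the slot (left (210,225), right (605,190)). Let it up gently. If it missed the notch, the force would go negative.

```bash
python3 -m handwheel '[[0,0,-0.0005,0,0,0],[0,0,-0.0005,0,0,0],[0,0,-0.0005,0,0,0],[0,0,-0.0005,0,0,0],[0,0,-0.0005,0,0,0],[0,0,0,0,0,0],[0,0,0,0,0,0],[0,0,0,0,0,0]]'; python3 f.py
```

```text
time: 21.25
ee_pos: [0.5761, -0.1197, 0.0657]
tcp_rot: [-179.9, 0.1, -155.5]
wrist_force: [-0.8, -0.4, 7.7]
opening: 0.0112
21.65 [ 0.47 -0.27  7.62 65.67] [0.44 0.42 0.48 0.02] [-0.082 -0.077  0.065]
```

Rising freely: the spring force is dropping as expected. Continue another 4.5 mm.

```bash
python3 -m handwheel '[[0,0,-0.0008,0,0,0],[0,0,-0.0008,0,0,0],[0,0,-0.0008,0,0,0],[0,0,-0.0008,0,0,0],[0,0,-0.0008,0,0,0],[0,0,-0.0005,0,0,0],[0,0,0,0,0,0],[0,0,0,0,0,0]]'; python3 f.py
```

```text
time: 22.32
ee_pos: [0.5759, -0.1197, 0.0697]
tcp_rot: [-179.9, 0.1, -155.5]
wrist_force: [4.4, -1.6, 4.5]
opening: 0.0113
22.7167 [ 4.08 -1.16  5.27 69.62] [0.44 0.5  0.28 0.02] [-0.333 -0.91  -0.01 ]
```

```bash
python3 -m handwheel '[[0,0,-0.0004,0,0,0],[0,0,-0.0004,0,0,0],[0,0,-0.0004,0,0,0],[0,0,-0.0003,0,0,0],[0,0,0,0,0,0],[0,0,0,0,0,0],[0,0,0,0,0,0],[0,0,0,0,0,0]]'; python3 f.py
```

```text
time: 23.38
ee_pos: [0.5751, -0.1195, 0.0707]
tcp_rot: [-180.0, 0.0, -155.5]
wrist_force: [4.3, -1.1, 3.5]
opening: 0.0116
23.7833 [ 3.89 -1.33  4.36 70.68] [0.51 0.27 0.51 0.01] [-0.209 -0.862  0.017]
```

It is seated about where the lock should be (remaining spring travel ≈2 mm). Release with a small opening.

```bash
python3 -m handwheel '[[0,0,0,0,0,0],[0,0,0,0,0,0],[0,0,0,0,0,0],[0,0,0,0,0,0],[0,0,0,0,0,0],[0,0,0,0,0,0],[0,0,0,0,0,0],[0,0,0,0,0,0]]' -0.4; python3 f.py
python3 -m handwheel '[[0,0,-0.005,0,0,0],[0,0,-0.01,0,0,0],[0,0,-0.015,0,0,0],[0,0,-0.02,0,0,0],[0,0,-0.03,0,0,0],[0,0,-0.03,0,0,0],[0,0,-0.02,0,0,0],[0,0,0,0,0,0]]'
python3 - <<'E'
from h import *
o,c=wgrab('w5'); print(o['time'],o['ee_pos'],o['tcp_rot'],o['opening'])
b=grab('side')
d=c['depth'];v,u=np.indices(d.shape);du=(u-c['cx']);dv=(v-c['cy']);r=np.hypot(du,dv)
th=r/c['fx'];k=np.tan(th)/np.maximum(r,1e-9)
P=np.stack([du*k*d,dv*k*d,d],-1)@c['M'][:3,:3].T+c['M'][:3,3]
m=(d>0)&(th<1.2)&(np.linalg.norm(P[...,:2]-[.5752,-.119],axis=2)<.03)&(P[...,2]>.045)&(P[...,2]<.1)
Q=P[m];zt=np.percentile(Q[:,2],98);T=Q[Q[:,2]>zt-.006]
rc=cv2.minAreaRect((T[:,:2]*1000).astype(np.float32));print('ztop',zt,len(T),T.mean(0),rc)
W=cloud(b);m=(np.linalg.norm(W[...,:2]-[.5752,-.119],axis=2)<.03)&(W[...,2]>.045)&(W[...,2]<.1);Q=W[m];print('side ztop',np.percentile(Q[:,2],[90,98]))
R=np.array([[np.cos(np.radians(24.5)),np.sin(np.radians(24.5))],[-np.sin(np.radians(24.5)),np.cos(np.radians(24.5))]])
print('rail xy',R@(np.array(rc[0])/1000-[.5812,-.1322]))
save(np.hstack([cv2.resize(c['img'],(400,300)),cv2.resize(b['img'][200:280,255:355],(375,300),interpolation=3)]),'final')
E
```

```text
time: 24.45
ee_pos: [0.575, -0.1195, 0.0707]
tcp_rot: [180.0, -0.0, -155.5]
wrist_force: [-0.5, 0.7, -0.1]
opening: 0.0258
24.85 [ 3.00e-02 -3.60e-01  3.80e-01  7.07e+01] [0.5  0.52 0.54 0.02] [-0.051  0.023 -0.   ]
time: 25.52
ee_pos: [0.5765, -0.1198, 0.207]
tcp_rot: [-179.7, 0.4, -155.5]
wrist_force: [0.7, -0.5, 0.7]
opening: 0.0257
25.5167 [ 0.57648909 -0.1197745   0.20699351] [-179.72977215    0.36529814 -155.49169614] 0.0257019694695329
ztop 0.08545042167087731 478 [ 0.57493255 -0.11975773  0.08403388] ((575.7262573242188, -119.17930603027344), (30.469459533691406, 12.034626960754395), 24.317550659179688)
side ztop [0.08575297 0.08674426]
rail xy [0.0004187  0.01411825]
```

View pics/final.png

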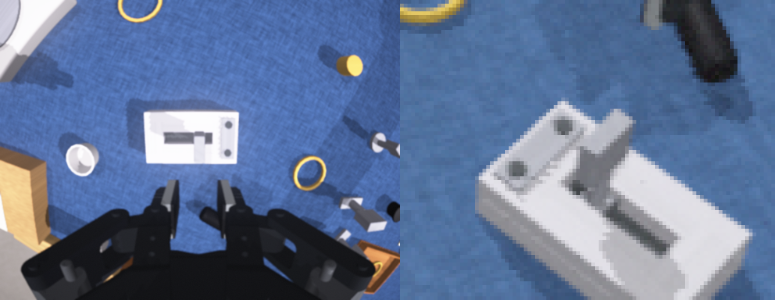

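The post stands upright across the slot. Its top is at 85.5–86.7 mm, so the origin is at about 17.5–18.7 mm (unlocked would be about 10). Its centre is at rail (0.4, 14.1) mm and the blade is at 24.3° against the rail's 24.5°. Handing in.

```bash
python3 -c "
from h import *
print(order.job_done())"
```

```text
the job is handed in; nothing more can be done
None
```

The smallest T-foot post (68 mm tall; the two look-alikes are about 95 mm) is standing locked across the slot at the pad end. I lowered it in lengthwise, pressed it down on the strip, turned it 90° while watching the force, let the spring lift it, and released it. I handed it in at about 25.5 s.

**Force:** The highest vertical push I read was about 12 N, well below the 25 N limit. The strip began to stiffen near its bottom, so I backed off 0.4 mm before turning. The turn itself was free.

**Last checks:**
- **Height:** The post's origin is at about 17.5 mm (wrist camera) to 18.7 mm (side camera). That fits a locked post on a top plate sitting about 2 mm low. It is near the lower end of the allowed 16.2–24.5 mm.
- **Position:** It is about 0.6 mm from the seat.
- **Angle:** The foot is within about 0.2° of straight across the slot, and the post looks upright in the picture. I did not measure its tilt.
- **Clear of the robot:** The gripper was open and about 0.12 m above the post.

**Disagreements:** The two cameras differ by about 1 mm on the height. Some side force, about 4 N, showed as the foot entered the notch and vanished on release. I saw no sign that any bystander had moved, but I did not measure their positions.

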